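# Pinch, unlock and lift off the kettle lid

### The job

Take the lid off the kettle so that it can be refilled: pinch the two tabs of the lid's knob together, keep them pinched while you turn the knob anticlockwise (seen from above) until you feel it come up against its stop, then lift the lid straight out and set it down gently, knob up and flat, on the floor of the round bamboo tray, clear of the cup. Pinch firmly but do not crush the tabs, do not strain the lid or its bolts against the kettle, and leave everything else where it stands.

Things in the scene. Friction and masses are not known exactly. Their poses are not given: they have to be found in the camera images.
- lid: Kettle lid with knob, about 0.3 kg: aluminium flange 108 mm across, 8 mm thick, beak over the spout, and below it a plug 74 mm across, 26 mm deep. Origin on the lid's axis at the pinch height (middle of the tabs): 28 mm above the flange top, 62 mm above the plug's flat foot. x points to the kettle's handle, z up. Sideways play in the neck about 1 mm.
- knob: Black knob on the lid, turning on the lid's axis; origin as the lid's. y is the pinch line (locked: along the lid's y). Housing 28 x 28 mm, top 20 mm above the origin. Turning drags with 0.12 N m. It carries two bolts under ledges in the neck. They come free only in the last 0.07 rad before the stop, which lies 0.6 to 1.4 rad anticlockwise from locked, different in each kettle, and is sprung, 7 N m/rad.
- tab_l: Grey release tab on the knob's +y side, flat upright face 24 mm wide and 24 mm high, 22 mm from the axis (44 mm over both). Origin at the face's centre, axes as the knob's. It slides inwards 5 mm; the spring takes 8 N to start and 14 N to bottom. Its foot sits between two lugs on the lid and frees the knob when pressed 4 mm or more. A force above about 32 N crushes it.
- tab_r: The same tab on the knob's -y side, 22 mm from the axis; both must be pressed in together for the knob to turn.
- kettle: Full electric kettle, brushed aluminium, on its black power base 156 mm across with a toggle; too heavy to be shifted. Origin at the centre of the base's underside. Spout to -x, D handle to +x (reaching 130 mm from the axis, top at 160 mm). Neck rim 105 mm across, 160 mm up; the lid's flange lies on it. Pressing the lid on it with over 25 N, or forcing the bolts on their stops or ledges with over 10 N (0.4 N m beyond the drag) is too much.
- tray: Round bamboo tray, 260 mm across, rim 22 mm high, fixed. Origin at the centre of its underside; flat floor 8 mm above that, 236 mm across.
- cup: Small white porcelain cup without handle, 64 mm across at the rim, 58 mm high, standing upright about 80 mm from the tray's centre. Origin at the centre of its underside.
- bowl_low: Lower of two nested porcelain bowls, 120 mm across, 50 mm high; origin under its centre.
- bowl_top: Upper nested bowl, 106 mm across, 50 mm high; origin under its centre.
- cork_jar: Closed glass jar with a cork top, 72 mm across, 110 mm high; origin under its centre.
- silicone_lid: Flat red silicone lid, 110 mm across, 18 mm high with its button; origin under its centre.
- spoon: Steel spoon, 140 mm long, lying along its x; origin at the underside of its middle.
- lotion: White lotion bottle, 48 mm across, 130 mm high; origin under its centre.
Things that resemble listed ones, but are neither listed nor needed, are in the scene too. What is shaped like the kettle but orange is not meant.

How it is judged:
On the way, in this order (a step that is already met when the one before it is completed fails the run):
1. the knob is turned well round, the lid still seated in the kettle (angle between the y axis of knob and the y axis of kettle, either way round above 0.5 rad and z of lid in the frame of kettle below 0.2 m and horizontal distance between lid and kettle below 0.006 m), for 0.1 s.
2. the lid is lifted clear of the neck (z of lid in the frame of kettle above 0.225 m), for 0.1 s.
At the end, for the whole second after the job is handed in: The lid stands flat (within 0.08 rad), knob up and at rest, with its plug's foot on the tray's floor (within 4 mm) and its axis within 90 mm of the tray's centre; the cup still stands upright (horizontal distance between lid and tray below 0.09 m and z of lid in the frame of tray between 0.066 and 0.075 m and angle between lid's own z axis and vertical below 0.08 rad and linear speed of lid below 0.02 m/s and angle between cup's own z axis and vertical below 0.1 rad); the robot touches nothing.
It fails at once if a tab is squeezed with more than 32 N (contact force between the fingers and tab_l above 32 N or contact force between the fingers and tab_r above 32 N).
It fails at once if the knob's bolts are forced on their stops or ledges with more than 10 N (turned on past the stop, or the lid hauled at while still bolted) (contact force between knob and kettle above 10 N).
It fails at once if the lid is forced against the kettle with more than 25 N (contact force between lid and kettle above 25 N).
It fails at once if the lid is put down on the tray with a bump or press of more than 40 N (contact force between lid and tray above 40 N).
It fails at once if a bystander is moved more than 20 mm, or the lid knocks the cup (contact force between lid and cup above 1 N or distance of any of cup, bowl_low, bowl_top, cork_jar, silicone_lid, spoon, lotion from where it was at the start of the episode above 0.02 m).
It also fails if it takes over 70 s, if anything falls off the work surface, if the arm or the gripper's body presses on something with over 40 N, if the wrist force passes 120 N, or if a joint passes its speed limit or range.

### The arm

A 7-joint arm with a two-finger parallel gripper is mounted at the origin on the work surface. World frame = base frame: x ahead of the robot, y to its left, z up, the work surface at z = 0. Lengths are in m, angles in rad, forces in N, time in s.
With the tool pointing down it reaches from about 0.35 to 0.9 m from the base axis. Payload 7.2 kg.
Tool frame: the origin (TCP) lies where the fingers leave the gripper's body, on its centre line; the fingertips stand 73 mm ahead of it and the grasp point (between the pads) lies 54 mm ahead of it; z points along the fingers, y is the line along which they close (so a half turn about z gives the same grasp; the last joint's range is limited). The gripper opens to 85 mm and grips with 20 to 120 N. Pads are 22 mm wide; open, the fingers measure 114 mm over their backs; the gripper's body (76 mm by 85 mm) begins 54 mm behind the grasp point. The pads swing forward as they close: fully open they stand 13 mm farther back than shut.
Start: joints at [1.144, 0.411, -0.013, 1.596, 0.006, 1.134, -0.082], TCP at [0.219, -0.585, 0.304] pointing down, gripper open.
Joint ranges: [-2.95, 2.95], [-0.29, 1.99], [-1.47, 1.44], [0.14, 2.54], [-1.03, 4.17], [0.13, 1.85], [-2.86, 2.86]. Speed limits (rad/s): [2.39, 2.39, 3.01, 3.01, 3.14, 3.14, 3.14].

### API

Orientations are given as [roll, pitch, yaw] about the fixed x, y, z axes, in that order (R = Rz(yaw) Ry(pitch) Rx(roll)).
In Python, from bench import arm gives the robot as it stands.
- The arm moves only by the tool carry_out, never from a script. Its argument "motion" is a list of rows, each a list of 4 numbers: the shift along the tool's x, y, z each as a share of 0.04 m, from -1 to 1, then the turn about the tool's z as a share of 6 degrees, from -1 to 1. In form: [[x, y, z, spin], ...]. A call has exactly 8 rows; each row shifts and turns the commanded pose from where the row before left it, along the tool's axes as they then stand; what a row does not reach is not made up. A row lasts 1/12 s, in which the tool goes at most 41.7 mm and 7.16 degrees, less where a joint would pass 70% of its speed; a pose out of reach is approached as far as the arm can. A call with a number of a shift or a turn outside -1 to 1 is refused whole. A call with a gripper value outside its range is refused whole. "gripper" is the opening, from 0 (shut) to 1 (fully open), set as the call begins (left out, the last holds). The fingers move at their own pace and stop on an object; "grip_force" is the grip in N (left out, the last holds). Time passes only in rows, so rows that do not move let the fingers close, or fill a call up. It gives the time, the measured TCP pose, the force, the opening and the grip force at its end, in the units of the state.
- arm.sense(): the state, without advancing time (a new reading comes with each control period).
- arm.get_image(name): name is "side" or "top" or "wrist"; returns the picture (420x560x3 uint8, red, green, blue); there is no depth.
- arm.camera_params(name): a dict with "mtx" (3x3 intrinsics, pixels), "R" (3x3) and "t" (3): a world point X has camera coordinates R X + t; the wrist camera has in their place "tool_from_camera" (4x4, takes a point from camera to tool coordinates, whose origin is the TCP and whose axes are the flange's). Camera axes: x right, y down, z forward; pixel columns grow to the right and rows downward; lengths in m; the calibration is good to about 2 mm. A picture is of the moment at which its call begins: read the wrist's pose just before it. camera_params takes no time and is no camera call.
- arm.sign_off(): hands the job in; it is judged then, once.
The state is a dict: "time_s": time; "joint_pos": joint angles; "qd": joint speeds; "tau": joint torques, N m; "position": TCP position; "orientation": TCP orientation; "contact_force": force on the tool from outside, world axes, zero at the start; "wrist_torque": the same for the moment, N m; "opening": finger opening in m; "grip_force": force on a finger pad.
Only numpy, scipy, OpenCV 4.12 (cv2) and the standard library are available. Lean on these libraries where they do the work, as an engineer would, in place of code of your own. Each camera call takes 0.05 s, during which the arm holds its last target. There are 200 camera calls.

## Working session

There is one attempt and no reset: what is moved stays moved. The work goes in short steps, Python scripts to look and compute and a tool call to move; the robot and the scene stay as the last step left them, time stands still between calls to the robot, and variables do not carry over. Pictures are saved under pics/ and viewed, at most 10 in all, crops included, and the job is handed in when it is done.

Besides the shell and the picture viewer there is one more tool, called after "Call:" as name(argument=value, ...) on one line, values as JSON. carry_out: Moves the arm, as the interface text tells. Shift numbers are shares of 0.04 m and turn numbers shares of 6 degrees, none past 1 either way. Its arguments: {"type":"object","properties":{"motion":{"type":"array","items":{"type":"array","items":{"type":"number","minimum":-1,"maximum":1}}},"gripper":{"type":"number"},"grip_force":{"type":"number"}},"required":["motion"]}

```bash
ls; mkdir -p pics; python3 - <<'E'
from bench import arm
import cv2
s=arm.sense(); print({k:(v if not hasattr(v,'tolist') else [round(float(x),3) for x in v]) for k,v in s.items()})
for n in("top","side"):
    cv2.imwrite(f"pics/{n}0.png",arm.get_image(n)[:,:,::-1])
    p=arm.camera_params(n);print(n,p)
print(arm.camera_params("wrist"))
E
```

```text
pics
{'time_s': 0.0, 'joint_pos': [1.144, 0.412, -0.013, 1.597, 0.006, 1.134, -0.082], 'qd': [-0.0, -0.001, 0.0, -0.001, -0.001, 0.001, 0.0], 'tau': [-0.0, -60.063, 0.682, -29.942, 0.014, 0.011, -0.0], 'position': [0.219, -0.585, 0.303], 'orientation': [-3.14, 0.0, 0.359], 'contact_force': [0.091, 0.798, -0.304], 'wrist_torque': [-0.005, 0.026, 0.017], 'grip_force': 0.0, 'opening': 0.08564636050319155}
top {'mtx': array([[531.49497925,   0.        , 280.23204323],
       [  0.        , 531.49497925, 217.83470291],
       [  0.        ,   0.        ,   1.        ]]), 'R': array([[ 0.02530592, -0.99947202,  0.02037864],
       [-0.9822395 , -0.02865044, -0.18543114],
       [ 0.1859171 , -0.0153242 , -0.98244593]]), 't': array([-0.03240164,  0.51509338,  1.44936452])}
side {'mtx': array([[488.92220563,   0.        , 282.25444765],
       [  0.        , 488.92220563, 202.98211161],
       [  0.        ,   0.        ,   1.        ]]), 'R': array([[-0.89468669, -0.44664043, -0.00693203],
       [-0.34540424,  0.70156942, -0.62329469],
       [ 0.28325191, -0.55525911, -0.78195632]]), 't': array([0.46729969, 0.25731494, 1.39052149])}
{'mtx': array([[307.65973655,   0.        , 276.7699748 ],
       [  0.        , 307.65973655, 211.80071677],
       [  0.        ,   0.        ,   1.        ]]), 'tool_from_camera': array([[-6.07312766e-04, -9.49687242e-01, -3.13199256e-01,
         8.05135379e-02],
       [ 9.99999746e-01, -4.59511847e-04, -5.45723114e-04,
        -4.73233465e-04],
       [ 3.74347510e-04, -3.13199508e-01,  9.49687279e-01,
        -6.85755213e-02],
       [ 0.00000000e+00,  0.00000000e+00,  0.00000000e+00,
         1.00000000e+00]])}
```

View pics/top0.png

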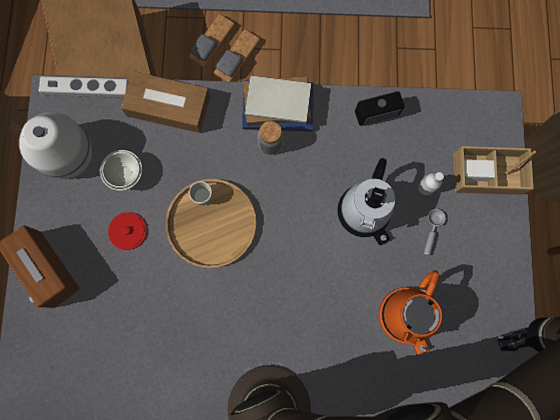

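View pics/side0.png

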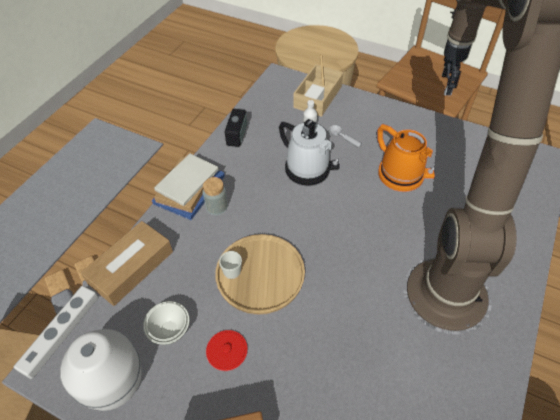

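Lookalikes in the top view: aluminium kettle (370,203), orange kettle (411,315; excluded by description), and white rice cooker (55,145; no spout, handle or tabs). I choose the aluminium kettle and will check it in a close crop.

```bash
cat > h.py <<'E'
import numpy as np, cv2
from bench import arm
from scipy.spatial.transform import Rotation as Ro
def cam(n):
    p=arm.camera_params(n)
    if n!="wrist": return p["mtx"],p["R"],p["t"]
    s=arm.sense(); T=np.eye(4); T[:3,:3]=Ro.from_euler('xyz',s["orientation"]).as_matrix(); T[:3,3]=s["position"]
    M=np.linalg.inv(T@p["tool_from_camera"]); return p["mtx"],M[:3,:3],M[:3,3]
def ray(c,uv,z):
    K,R,t=c; d=R.T@np.linalg.solve(K,[uv[0],uv[1],1.]); o=-R.T@t
    return o+d*(z-o[2])/d[2]
def proj(c,X):
    K,R,t=c; q=K@(R@np.asarray(X,float)+t); return q[:2]/q[2]
E
python3 - <<'E'
from h import *
a=cv2.imread("pics/top0.png")[140:260,320:460]; b=cv2.imread("pics/side0.png")[90:190,260:360]
cv2.imwrite("pics/crop0.png",np.hstack([cv2.resize(a,(466,400),interpolation=2),cv2.resize(b,(330,400),interpolation=2)[:, :330]]))
T=cam("top");S=cam("side")
print("knob",ray(T,(376,196),.21),ray(S,(309,126),.21))
print("tray", ray(T,(211,223),.02),ray(S,(260,272),.02))
print("cup", ray(T,(200,192),.088-.022),ray(S,(231,264),.04))
E
```

```text
knob [ 0.54869331 -0.25744513  0.21      ] [ 0.55232229 -0.24972612  0.21      ]
tray [0.50037819 0.1787573  0.02      ] [0.5026642  0.18328725 0.02      ]
cup [0.57955487 0.20850385 0.066     ] [0.58384412 0.20697842 0.04      ]
```

View pics/crop0.png

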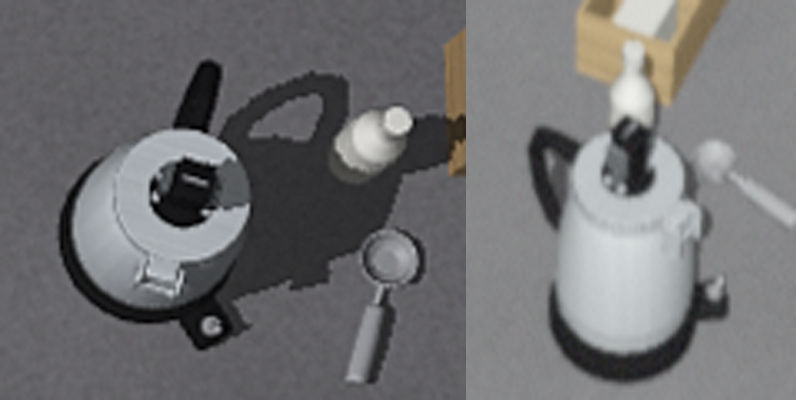

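The crop confirms it: brushed aluminium kettle, black knob at top-image (375.5,197), grey tabs left and right, handle tip about (383,159), beak about (367,223). The lotion bottle is close by, and so is the spoon.

```bash
python3 - <<'E'
from h import *
T=cam("top")
k=ray(T,(375,198.5),.168); h=ray(T,(383,159),.155); b=ray(T,(367.5,223),.168)
print(k,h,b)
for a,c in((h,k),(k,b),(h,b)): d=a-c; print(np.degrees(np.arctan2(d[1],d[0])))
print(ray(T,(436,176),.12), ray(T,(432,183),0.12))
E
```

```text
[ 0.55188237 -0.26316389  0.168     ] [ 0.66414173 -0.28811656  0.155     ] [ 0.48614486 -0.24313183  0.168     ]
-12.531796353953936
-16.947446518886363
-14.183237927678302
[ 0.6312537  -0.44081081  0.12      ] [ 0.61113754 -0.42924053  0.12      ]
```

Call:
carry_out(motion=[[0,0,-0.7,0],[0,0,-0.7,0],[0.85,-0.38,0,0],[0.85,-0.38,0,0],[0.85,-0.38,0,0],[0.85,-0.38,0,0],[0.85,-0.38,0,0],[0.85,-0.38,0,0]], gripper=1, grip_force=20)

```text
time_s: 0.77
position: [0.3793, -0.4266, 0.3597]
orientation: [-3.141, 0.0, 0.359]
contact_force: [0.4, 0.5, -0.6]
opening: 0.0853
grip_force: 0.0
```

Call:
carry_out(motion=[[0.7,-0.3,0,0],[0.7,-0.3,0,0],[0.7,-0.3,0,0],[0.7,-0.3,0,0],[0.7,-0.3,0,0],[0.7,-0.3,0,0],[0.65,-0.3,0,0],[0.65,-0.3,0,0]])

```text
time_s: 1.43
position: [0.5515, -0.2598, 0.3594]
orientation: [-3.141, 0.001, 0.359]
contact_force: [-0.3, -1.2, -0.2]
opening: 0.0857
grip_force: 0.0
```

Call:
carry_out(motion=[[0,0,0,0.8],[0,0,0,0.8],[0,0,0,0.8],[0,0,0,0.8],[0,0,0,0.8],[0,0,0,0.9],[0,0,0,0.9],[0,0,0,0]])

```text
time_s: 2.1
position: [0.5506, -0.2609, 0.3594]
orientation: [3.142, 0.001, -0.253]
contact_force: [1.1, -0.4, -0.3]
opening: 0.0856
grip_force: 0.0
```

```bash
python3 - <<'E'
from h import *
s=arm.sense(); print(s["time_s"],s["position"],s["orientation"],s["contact_force"],s["wrist_torque"])
cv2.imwrite("pics/w1.png",arm.get_image("wrist")[:,:,::-1])
c=cam("wrist");print(proj(c,(.55,-.26,.21)))
E
```

```text
2.1 [ 0.55057844 -0.26091558  0.35944409] [ 3.14156527e+00  8.68658155e-04 -2.52654623e-01] [ 1.09347497 -0.44584305 -0.2795436 ] [ 0.00014626 -0.03966949 -0.03156646]
[276.54601148 223.02918618]
```

View pics/w1.png

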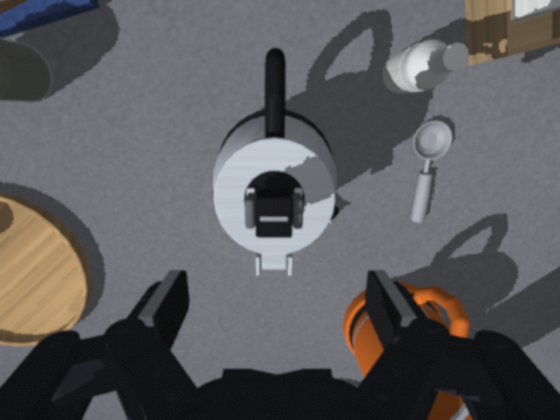

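The wrist view shows the lid centred at about (275,195), knob top (274,217), tabs at (250,208) and (298,208), handle straight up (276,90), and beak (274,263). Alignment is close; I'll measure it.

```bash
cat > m.py <<'E'
from h import *
def meas(fn=None):
    im=arm.get_image("wrist"); c=cam("wrist"); 
    if fn: cv2.imwrite(fn,im[:,:,::-1])
    g=cv2.cvtColor(im,cv2.COLOR_RGB2GRAY)
    return im,g,c
E
python3 - <<'E'
from h import *
c=cam("wrist"); im=cv2.imread("pics/w1.png"); g=cv2.cvtColor(im,6)
# knob top face: dark; print rows of gray around tabs
for v in (200,206,212,218,224): print(v,' '.join(str(x) for x in g[v,238:314]))
m=((g>150)*255).astype(np.uint8); m[:, :200]=0; m[:,345:]=0; m[:125]=0; m[250:]=0
cn=max(cv2.findContours(m,0,1)[0],key=cv2.contourArea); pts=cv2.convexHull(cn)[:,0].astype(float)
P=np.array([ray(c,p,.168)[:2] for p in cn[:,0]])
H=cv2.convexHull(P.astype(np.float32))
print("flange",cv2.minEnclosingCircle(H), pts.min(0),pts.max(0))
# handle direction
d=((g<45)*255).astype(np.uint8)
r=[(np.mean(np.where(d[v,255:300])[0])+255) for v in range(60,110,8)]; print(r)
Q=np.array([ray(c,(u,v),.155)[:2] for u,v in zip(r,range(60,110,8))]); q=Q[0]-Q[-1]; print("handle yaw",np.arctan2(q[1],q[0]))
E
```

```text
200 194 194 193 193 185 154 112 83 78 77 77 74 71 67 59 49 39 32 30 30 27 27 28 27 29 28 28 27 30 30 26 28 30 27 29 28 28 28 27 27 26 27 30 28 27 29 27 28 28 26 28 27 25 23 25 35 43 49 50 52 55 58 61 57 48 41 61 90 106 108 108 108 108 108 108 108
206 194 194 195 194 193 184 158 129 114 111 109 105 99 91 77 60 44 34 30 29 30 30 29 28 28 28 30 32 30 29 27 30 26 30 29 26 24 31 29 28 29 29 26 29 29 28 25 27 30 27 26 27 26 20 26 39 48 52 57 57 63 75 83 76 62 72 114 150 170 184 193 193 191 191 193 194
212 195 195 195 195 195 187 164 132 115 109 107 103 99 92 77 59 46 34 29 30 25 29 30 29 29 28 31 30 29 27 28 30 27 29 31 29 29 26 28 28 28 27 28 28 27 27 27 28 26 28 27 24 24 24 28 38 48 55 55 57 56 56 56 58 82 130 171 189 194 195 194 194 193 194 193 193
218 193 193 193 194 194 190 170 138 113 108 105 103 98 92 80 63 45 33 29 28 37 77 125 149 153 154 153 154 154 154 153 154 154 153 153 153 153 153 153 154 153 153 153 153 153 154 153 154 143 108 64 32 25 23 31 39 47 53 54 58 69 81 80 75 104 155 184 189 188 188 187 187 187 188 187 187
224 193 194 194 193 193 191 177 146 116 108 104 101 97 92 79 68 58 47 33 28 30 28 28 30 27 28 28 29 26 27 26 28 28 28 23 28 28 29 27 27 27 26 28 28 27 28 26 27 26 28 25 25 24 36 53 54 51 54 56 55 56 55 55 73 116 164 186 191 191 191 190 190 191 190 190 190
flange ((0.5600549578666687, -0.25950461626052856), 0.056598056107759476) [213. 139.] [333. 249.]
[np.float64(275.0), np.float64(275.0), np.float64(275.0), np.float64(275.0), np.float64(275.0), np.float64(275.0), np.float64(275.0)]
handle yaw -0.24939148084490276
```

```bash
python3 - <<'E'
from h import *
s=arm.sense();c=cam("wrist"); im=cv2.imread("pics/w1.png"); g=cv2.cvtColor(im,6)
Rt=Ro.from_euler('xyz',s["orientation"]).as_matrix()
tl=lambda uv,z:(Rt.T@(ray(c,uv,z)-s["position"])*1000).round(1)
for u in (250,268,274,280,297): print(u,' '.join(str(x) for x in g[180:246,u]))
print("mark",tl((273.35,219),.216),"left",tl((244.5,212),.208),"right",tl((302.5,212),.208))
m=(g>150).astype(np.uint8)
for v in (150,165,180,194,210,225):
    w=np.where(m[v,200:345])[0]+200; print(v,w.min(),w.max(),tl((w.min(),v),.168),tl((w.max(),v),.168))
print("top edge", ' '.join(str(x) for x in g[125:150,262]))
E
```

```text
250 168 142 108 72 44 30 33 70 123 172 192 186 143 89 55 46 45 45 49 58 71 84 95 100 100 99 99 99 98 99 98 99 99 98 99 99 100 96 98 98 98 97 97 98 97 96 96 107 137 171 190 195 194 194 193 192 195 193 193 194 193 195 196 197 196 193
268 15 17 14 16 14 20 16 16 15 13 11 16 13 14 13 16 12 15 20 27 26 28 30 32 30 29 27 27 29 28 29 28 28 29 27 44 86 132 153 153 132 92 51 33 26 29 28 27 27 29 28 28 27 29 28 30 61 116 164 189 195 195 197 198 196 192
274 20 18 18 18 18 17 16 17 13 12 14 14 11 15 12 13 16 16 21 26 28 27 28 28 27 29 24 30 28 28 28 28 29 26 27 41 83 130 153 153 132 93 51 29 28 29 25 29 30 28 29 26 27 29 26 32 61 115 164 188 193 193 195 198 196 193
280 15 19 18 16 17 16 14 16 14 15 14 14 9 13 16 12 16 18 19 24 30 26 29 27 28 27 26 27 27 26 27 24 28 27 25 41 83 132 153 152 132 93 50 29 28 27 27 27 28 28 30 29 29 28 27 29 61 115 164 188 194 195 196 198 196 193
297 79 54 34 21 14 13 22 49 79 100 108 105 88 67 49 46 45 46 47 49 52 55 56 57 58 57 57 57 56 56 57 56 57 57 58 64 65 60 58 57 57 56 57 56 55 55 57 69 112 161 187 194 195 192 191 192 194 194 192 192 193 194 195 198 196 193
mark [  4.7  -3.1 143.5] left [  7.5 -24.9 151.5] right [  7.4  18.8 151.5]
150 237 309 [ 48.8 -33.7 191.4] [ 48.7  26.4 191.4]
165 216 297 [ 36.2 -52.  191.5] [ 36.2  16.6 191.5]
180 213 250 [ 23.3 -55.4 191.5] [ 23.2 -23.6 191.5]
194 214 333 [ 10.8 -55.4 191.5] [ 10.7  48.6 191.5]
210 215 332 [ -3.9 -55.4 191.5] [ -3.9  48.5 191.5]
225 221 326 [-18.1 -50.9 191.5] [-18.2  43.9 191.5]
top edge 93 93 93 95 97 97 99 100 102 102 102 98 98 107 137 173 191 198 200 199 200 200 198 198 198
```

Call:
carry_out(motion=[[0.13,-0.08,0,0],[0,0,0.3,0],[0,0,0.4,0],[0,0,0.4,0],[0,0,0.3,0],[0,0,0.1,0],[0,0,0,0],[0,0,0,0]])

```text
time_s: 2.82
position: [0.5567, -0.2593, 0.3]
orientation: [-3.142, -0.0, -0.248]
contact_force: [-0.1, -0.2, -0.1]
opening: 0.0855
grip_force: 0.0
```

```bash
python3 - <<'E'
from h import *
s=arm.sense();c=cam("wrist"); im=arm.get_image("wrist")[:,:,::-1]; cv2.imwrite("pics/w2.png",im); g=cv2.cvtColor(im,6)
print(s["position"],s["orientation"],s["contact_force"],s["wrist_torque"])
Rt=Ro.from_euler('xyz',s["orientation"]).as_matrix()
tl=lambda uv,z:(Rt.T@(ray(c,uv,z)-s["position"])*1000).round(2)
print("pred knob",proj(c,s["position"]+Rt@[0,0,s["position"][2]-.216]))
cv2.imwrite("pics/w2c.png",cv2.resize(im[150:350,180:370],(570,600),interpolation=cv2.INTER_CUBIC))
E
```

```text
[ 0.55673726 -0.25927869  0.29998824] [-3.14153620e+00 -8.85918806e-05 -2.48150916e-01] [-0.14335602 -0.24662094 -0.10822129] [-0.03488276 -0.04108668  0.01284805]
pred knob [277.80040557 263.12844136]
```

View pics/w2c.png

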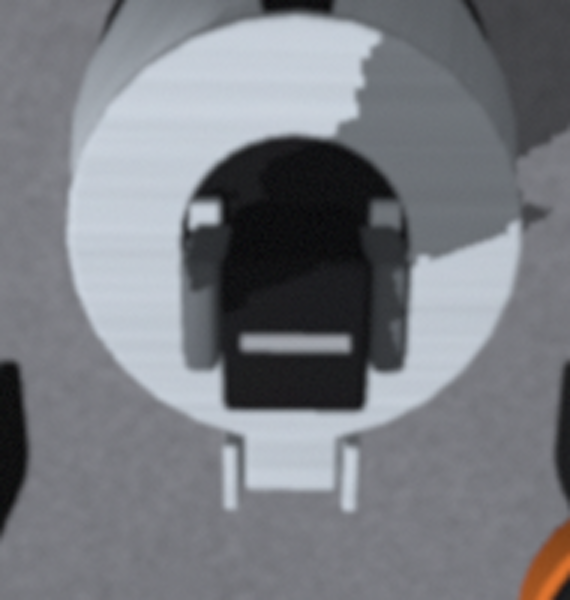

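The crop shows knob mark at (278.5,264.3), tabs' outer edges at columns 240.7 and 315.7, and finger edges at both sides. I'll check the finger midline against the tabs.

```bash
python3 - <<'E'
from h import *
g=cv2.cvtColor(cv2.imread("pics/w2.png"),6).astype(float)
def edge(row,a,b,lev):
    seg=row[a:b]; i=np.where((seg[:-1]-lev)*(seg[1:]-lev)<=0)[0]
    return [round(a+k+(lev-seg[k])/(seg[k+1]-seg[k]+1e-9),1) for k in i]
for v in range(276,300,6): print(v,edge(g[v],150,215,60),edge(g[v],340,400,60))
for v in (250,260,268): print(v,edge(g[v],228,252,(g[v,250]+g[v,230])/2),edge(g[v],305,330,(g[v,308]+g[v,328])/2), edge(g[v],245,260,45),edge(g[v],296,310,38))
E
```

```text
276 [np.float64(175.6), np.float64(186.2)] [np.float64(367.4), np.float64(377.7)]
282 [np.float64(156.4), np.float64(160.8), np.float64(172.2), np.float64(186.9)] [np.float64(366.8), np.float64(381.5), np.float64(392.6), np.float64(397.3)]
288 [np.float64(157.2), np.float64(168.5), np.float64(187.6)] [np.float64(366.2), np.float64(384.9), np.float64(396.2)]
294 [np.float64(153.3), np.float64(164.8), np.float64(188.1)] [np.float64(365.6), np.float64(388.8)]
250 [np.float64(240.5)] [np.float64(315.8)] [np.float64(252.2)] [np.float64(303.7)]
260 [np.float64(240.8)] [np.float64(315.2)] [np.float64(252.5)] [np.float64(296.0), np.float64(303.3)]
268 [np.float64(241.3)] [np.float64(314.7)] [np.float64(254.5)] [np.float64(296.6), np.float64(302.6)]
```

Call:
carry_out(motion=[[0,0.017,0.3,0],[0,0,0.3,0],[0,0,0.3,0],[0,0,0.2,0],[0,0,0.15,0],[0,0,0.05,0],[0,0,0,0],[0,0,0,0]])

```text
time_s: 3.53
position: [0.5565, -0.2599, 0.248]
orientation: [3.142, -0.0, -0.248]
contact_force: [-0.3, -0.7, 0.9]
opening: 0.0855
grip_force: 0.0
```

Call:
carry_out(motion=[[0,0,0,0],[0,0,0,0],[0,0,0,0],[0,0,0,0],[0,0,0,0],[0,0,0,0],[0,0,0,0],[0,0,0,0]], gripper=0.58)

```text
time_s: 4.2
position: [0.5564, -0.2599, 0.2479]
orientation: [3.142, 0.0, -0.249]
contact_force: [-0.4, 0.9, -0.5]
opening: 0.0498
grip_force: 0.0
```

```bash
python3 - <<'E'
from h import *
s=arm.sense(); im=arm.get_image("wrist")[:,:,::-1]; cv2.imwrite("pics/w3.png",im)
print(s["position"],s["orientation"],s["contact_force"],s["wrist_torque"],s["opening"])
cv2.imwrite("pics/w3c.png",cv2.resize(im[220:420,150:400],(750,600),interpolation=cv2.INTER_CUBIC))
E
```

```text
[ 0.55636044 -0.25988147  0.2478685 ] [ 3.14157277e+00  4.67072109e-05 -2.48575509e-01] [-0.40916576  0.90568482 -0.45743341] [-0.03290411  0.01560695  0.0304282 ] 0.04975809371912319
```

View pics/w3c.png

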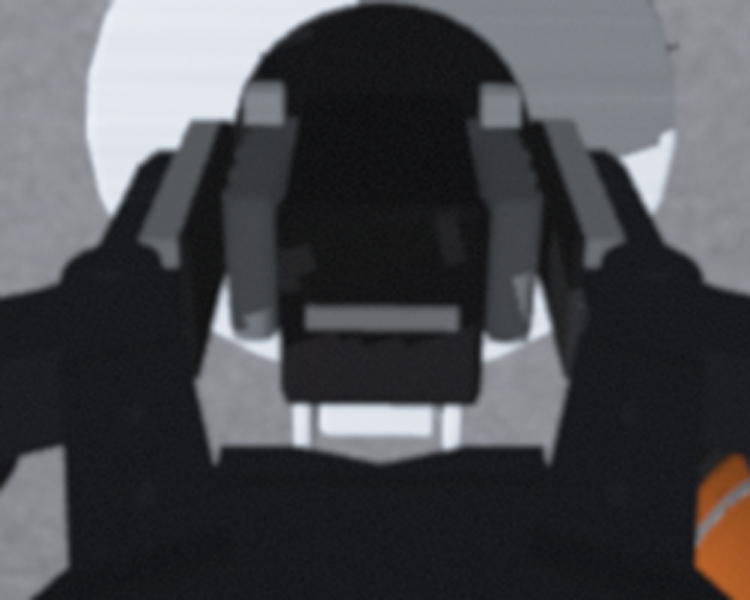

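The fingers stand symmetric about the tabs (gap midline about column 382 in the crop, tab midline 383), so I close gently in steps.

Call:
carry_out(motion=[[0,0,0,0],[0,0,0,0],[0,0,0,0],[0,0,0,0],[0,0,0,0],[0,0,0,0],[0,0,0,0],[0,0,0,0]], gripper=0.5, grip_force=20)

```text
time_s: 4.92
position: [0.5564, -0.2599, 0.248]
orientation: [3.142, -0.0, -0.249]
contact_force: [-1.9, 1.2, 3.3]
opening: 0.0427
grip_force: 8.7
```

Call:
carry_out(motion=[[0,0,0,0],[0,0,0,0],[0,0,0,0],[0,0,0,0],[0,0,0,0],[0,0,0,0],[0,0,0,0],[0,0,0,0]], gripper=0.44)

```text
time_s: 5.58
position: [0.5564, -0.26, 0.2485]
orientation: [3.141, -0.0, -0.249]
contact_force: [-2.5, 0.4, 7.4]
opening: 0.0378
grip_force: 11.7
```

Call:
carry_out(motion=[[0,0,-0.01,0],[0,0,-0.01,0],[0,0,0,0],[0,0,0,0],[0,0,0,0],[0,0,0,0],[0,0,0,0],[0,0,0,0]], gripper=0.39)

```text
time_s: 6.25
position: [0.5564, -0.2599, 0.249]
orientation: [3.142, -0.0, -0.249]
contact_force: [-3.1, 0.7, 5.4]
opening: 0.0338
grip_force: 19.9
```

Call:
carry_out(motion=[[0,0,0,0],[0,0,0,0],[0,0,0,0],[0,0,0,0],[0,0,0,0],[0,0,0,0],[0,0,0,0],[0,0,0,0]], gripper=0.37, grip_force=22)

```text
time_s: 6.92
position: [0.5564, -0.2599, 0.249]
orientation: [3.142, -0.0, -0.249]
contact_force: [-2.1, 0.2, 6.4]
opening: 0.0338
grip_force: 21.9
```

```bash
cat > s.py <<'E'
from bench import arm
s=arm.sense()
print(s["time_s"],s["position"].round(4),s["orientation"].round(4),"F",s["contact_force"].round(2),"T",s["wrist_torque"].round(3),round(s["opening"],4),round(s["grip_force"],1))
E
python3 s.py
```

```text
6.9167 [ 0.5564 -0.2599  0.249 ] [ 3.1415e+00 -3.0000e-04 -2.4870e-01] F [-2.06  0.16  6.45] T [ 0.156  0.522 -0.1  ] 0.0338 21.9
```

Call:
carry_out(motion=[[0,0,-0.02,0],[0,0,0,-0.2],[0,0,0,-0.4],[0,0,0,-0.5],[0,0,0,-0.5],[0,0,0,-0.4],[0,0,0,-0.2],[0,0,0,0]])

```text
time_s: 7.58
position: [0.5563, -0.2598, 0.2491]
orientation: [-3.141, 0.0, -0.017]
contact_force: [0.2, 0.0, 0.1]
opening: 0.0338
grip_force: 22.2
```

```bash
python3 s.py
```

```text
7.5833 [ 0.5563 -0.2598  0.2491] [-3.1412e+00  3.0000e-04 -1.6900e-02] F [0.21 0.05 0.09] T [ 0.086 -0.002  0.089] 0.0338 22.2
```

Call:
carry_out(motion=[[0,0,0,-0.2],[0,0,0,-0.4],[0,0,0,-0.4],[0,0,0,-0.5],[0,0,0,-0.5],[0,0,0,-0.4],[0,0,0,-0.3],[0,0,0,-0.1]])

```text
time_s: 8.25
position: [0.5563, -0.2596, 0.2492]
orientation: [-3.141, 0.0, 0.277]
contact_force: [1.2, 0.2, -1.1]
opening: 0.0337
grip_force: 22.7
```

```bash
python3 s.py
```

```text
8.25 [ 0.5563 -0.2596  0.2492] [-3.141e+00  2.000e-04  2.769e-01] F [ 1.21  0.25 -1.06] T [ 0.18   0.004 -0.112] 0.0337 22.7
```

```bash
cat > s.py <<'E'
from bench import arm
import numpy as np
L=[]
for i in range(4):
    s=arm.sense(); L.append(np.r_[s["wrist_torque"],s["tau"][6],s["contact_force"],s["orientation"][2]]); 
    if i<3: arm.get_image("wrist")
L=np.array(L); print("Tz",L[:,2].round(3),"tau7",L[:,3].round(3),"mean",L.mean(0).round(3),"turn",round(s["orientation"][2]+.2487,4),round(s["grip_force"],1),s["opening"].__round__(4))
E
python3 s.py
```

```text
Tz [-0.112 -0.021 -0.028 -0.05 ] tau7 [0.322 0.156 0.236 0.106] mean [ 0.195 -0.052 -0.053  0.205  0.781  0.715 -1.811  0.276] turn 0.5232 22.3 0.0337
```

Call:
carry_out(motion=[[0,0,0,-0.05],[0,0,0,-0.08],[0,0,0,-0.08],[0,0,0,-0.08],[0,0,0,-0.08],[0,0,0,-0.03],[0,0,0,0],[0,0,0,0]])

```text
time_s: 9.07
position: [0.5562, -0.2598, 0.2493]
orientation: [-3.141, 0.0, 0.317]
contact_force: [-0.3, 2.0, -3.9]
opening: 0.0338
grip_force: 22.4
```

```bash
python3 s.py
```

```text
Tz [-0.098 -0.158 -0.131 -0.124] tau7 [0.134 0.122 0.118 0.118] mean [ 0.394 -0.007 -0.128  0.123 -0.272  1.664 -3.712  0.317] turn 0.5655 22.4 0.0337
```

Call:
carry_out(motion=[[0,0,0.01,-0.05],[0,0,0,-0.08],[0,0,0,-0.08],[0,0,0,-0.08],[0,0,0,-0.08],[0,0,0,-0.03],[0,0,0,0],[0,0,0,0]])

```text
time_s: 9.88
position: [0.5564, -0.2598, 0.2492]
orientation: [3.141, -0.0, 0.359]
contact_force: [-2.0, 3.0, -1.4]
opening: 0.0333
grip_force: 22.7
```

```bash
python3 s.py
```

```text
Tz [-0.126 -0.092 -0.142 -0.112] tau7 [0.129 0.109 0.103 0.102] mean [ 0.545  0.22  -0.118  0.111 -1.091  3.021 -1.002  0.359] turn 0.6074 22.7 0.0334
```

Call:
carry_out(motion=[[0,-0.008,0,-0.05],[0,0,0,-0.08],[0,0,0,-0.08],[0,0,0,-0.08],[0,0,0,-0.08],[0,0,0,-0.03],[0,0,0,0],[0,0,0,0]])

```text
time_s: 10.7
position: [0.5564, -0.2598, 0.2492]
orientation: [3.141, -0.0, 0.401]
contact_force: [0.0, 0.3, -1.3]
opening: 0.0338
grip_force: 22.5
```

```bash
python3 s.py
```

```text
Tz [-0.095 -0.058 -0.087 -0.049] tau7 [0.076 0.062 0.059 0.058] mean [ 0.144 -0.147 -0.072  0.064  0.226  0.438 -1.433  0.401] turn 0.6493 22.5 0.0337
```

Call:
carry_out(motion=[[0,0,0,-0.05],[0,0,0,-0.08],[0,0,0,-0.08],[0,0,0,-0.08],[0,0,0,-0.08],[0,0,0,-0.03],[0,0,0,0],[0,0,0,0]])

```text
time_s: 11.52
position: [0.5563, -0.2596, 0.2492]
orientation: [3.141, -0.0, 0.443]
contact_force: [1.5, 1.5, -0.9]
opening: 0.0334
grip_force: 22.5
```

```bash
python3 s.py
```

```text
Tz [-0.045 -0.014  0.014 -0.026] tau7 [0.066 0.051 0.046 0.045] mean [ 0.117 -0.211 -0.017  0.052  1.444  1.008 -0.619  0.443] turn 0.6913 22.5 0.0335
```

Call:
carry_out(motion=[[0,0,0,-0.05],[0,0,0,-0.08],[0,0,0,-0.08],[0,0,0,-0.08],[0,0,0,-0.08],[0,0,0,-0.03],[0,0,0,0],[0,0,0,0]])

```text
time_s: 12.33
position: [0.5563, -0.2596, 0.2491]
orientation: [3.142, -0.0, 0.484]
contact_force: [1.1, 0.6, -0.4]
opening: 0.0334
grip_force: 22.5
```

```bash
python3 s.py
```

```text
Tz [-0.075 -0.05  -0.03  -0.042] tau7 [0.06  0.045 0.041 0.04 ] mean [ 0.118 -0.305 -0.049  0.047  1.729  0.357 -0.26   0.485] turn 0.7332 22.5 0.0339
```

Call:
carry_out(motion=[[0,0,0,-0.05],[0,0,0,-0.08],[0,0,0,-0.08],[0,0,0,-0.08],[0,0,0,-0.08],[0,0,0,-0.05],[0,0,0,0],[0,0,0,0]])

```text
time_s: 13.15
position: [0.5563, -0.2596, 0.2491]
orientation: [3.141, -0.0, 0.529]
contact_force: [1.3, 0.9, -0.1]
opening: 0.0338
grip_force: 22.5
```

```bash
python3 s.py
```

```text
Tz [-0.039 -0.007 -0.043 -0.09 ] tau7 [0.049 0.027 0.02  0.018] mean [ 0.14  -0.367 -0.045  0.029  1.521  0.721  0.44   0.529] turn 0.7772 22.5 0.0336
```

Call:
carry_out(motion=[[0,0,0,-0.05],[0,0,0,-0.08],[0,0,0,-0.08],[0,0,0,-0.08],[0,0,0,-0.08],[0,0,0,-0.05],[0,0,0,0],[0,0,0,0]])

```text
time_s: 13.97
position: [0.5563, -0.2595, 0.2491]
orientation: [3.142, -0.0, 0.573]
contact_force: [3.1, 2.0, 1.2]
opening: 0.0337
grip_force: 22.6
```

```bash
python3 s.py
```

```text
Tz [ 0.029  0.018 -0.016 -0.074] tau7 [0.049 0.027 0.02  0.018] mean [ 0.206 -0.346 -0.011  0.029  2.268  1.131  0.823  0.573] turn 0.8212 22.6 0.0337
```

Call:
carry_out(motion=[[0.006,0,0,-0.05],[0,0,0,-0.08],[0,0,0,-0.08],[0,0,0,-0.08],[0,0,0,-0.08],[0,0,0,-0.05],[0,0,0,0],[0,0,0,0]])

```text
time_s: 14.78
position: [0.5564, -0.2595, 0.2491]
orientation: [3.142, 0.0, 0.616]
contact_force: [-0.5, 0.9, 2.7]
opening: 0.0338
grip_force: 22.7
```

```bash
python3 s.py
```

```text
Tz [-0.037  0.007 -0.026  0.014] tau7 [0.05  0.028 0.021 0.02 ] mean [ 0.143  0.085 -0.01   0.03  -0.158  0.761  2.655  0.616] turn 0.8651 22.7 0.034
```

Call:
carry_out(motion=[[0,0,0,-0.05],[0,0,0,-0.08],[0,0,0,-0.08],[0,0,0,-0.08],[0,0,0,-0.08],[0,0,0,-0.05],[0,0,0,0],[0,0,0,0]])

```text
time_s: 15.6
position: [0.5564, -0.2595, 0.2491]
orientation: [-3.141, 0.0, 0.66]
contact_force: [-1.9, 0.7, 4.1]
opening: 0.0338
grip_force: 22.8
```

```bash
python3 s.py
```

```text
Tz [-0.009 -0.059 -0.002 -0.019] tau7 [0.049 0.027 0.021 0.019] mean [ 0.159  0.42  -0.022  0.029 -2.132  0.377  3.566  0.66 ] turn 0.9091 22.8 0.0339
```

```bash
python3 - <<'E'
from h import *
im=arm.get_image("wrist")[:,:,::-1]
cv2.imwrite("pics/w4.png",cv2.resize(im[180:420,120:420],(750,600),interpolation=cv2.INTER_CUBIC))
E
```

```text
(no output)
```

View pics/w4.png

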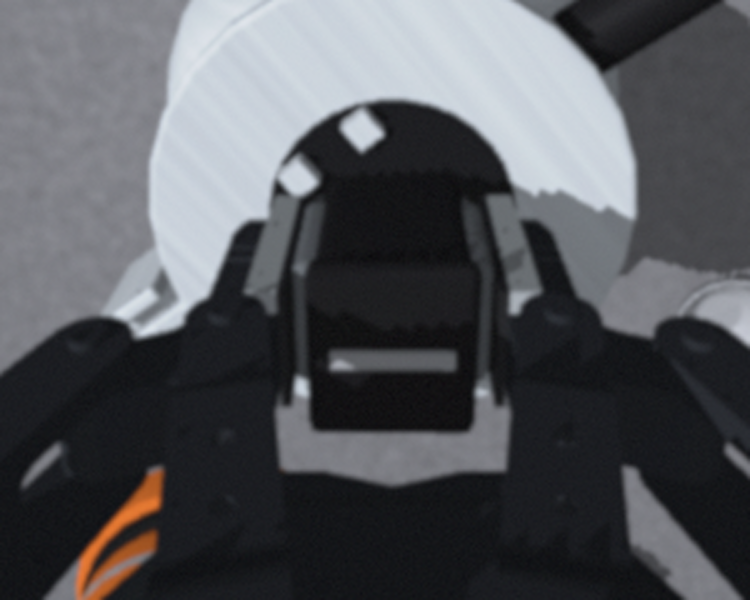

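The knob has turned with the gripper. The lid's lugs at (360,130) and (298,178), the beak and the handle stay with the kettle. I carry on to the stop.

Call:
carry_out(motion=[[0,0,-0.004,-0.05],[0,0,0,-0.08],[0,0,0,-0.08],[0,0,0,-0.08],[0,0,0,-0.08],[0,0,0,-0.05],[0,0,0,0],[0,0,0,0]])

```text
time_s: 16.47
position: [0.5564, -0.2595, 0.2491]
orientation: [-3.141, 0.0, 0.704]
contact_force: [-1.5, -0.1, 2.4]
opening: 0.0338
grip_force: 22.7
```

```bash
python3 s.py
```

```text
Tz [-0.006 -0.035 -0.016 -0.069] tau7 [0.059 0.038 0.031 0.032] mean [-0.006  0.421 -0.032  0.04  -1.947  0.021  1.922  0.704] turn 0.953 22.6 0.0334
```

Call:
carry_out(motion=[[0,0,0,-0.05],[0,0,0,-0.08],[0,0,0,-0.08],[0,0,0,-0.08],[0,0,0,-0.08],[0,0,0,-0.05],[0,0,0,0],[0,0,0,0]])

```text
time_s: 17.28
position: [0.5564, -0.2594, 0.2491]
orientation: [-3.141, 0.0, 0.748]
contact_force: [-2.7, 0.5, -0.5]
opening: 0.0337
grip_force: 22.5
```

```bash
python3 s.py
```

```text
Tz [-0.023 -0.002 -0.041 -0.03 ] tau7 [0.053 0.03  0.019 0.013] mean [-0.025  0.304 -0.024  0.029 -1.734  0.11  -0.827  0.748] turn 0.9971 22.4 0.0337
```

Call:
carry_out(motion=[[0,0,0,-0.05],[0,0,0,-0.08],[0,0,0,-0.08],[0,0,0,-0.08],[0,0,0,-0.08],[0,0,0,-0.05],[0,0,0,0],[0,0,0,0]])

```text
time_s: 18.1
position: [0.5566, -0.2592, 0.2492]
orientation: [3.142, -0.0, 0.793]
contact_force: [0.7, 1.2, -2.3]
opening: 0.034
grip_force: 22.4
```

```bash
python3 s.py
```

```text
Tz [ 0.026 -0.008 -0.091 -0.013] tau7 [0.085 0.067 0.065 0.067] mean [ 0.319 -0.034 -0.021  0.071  0.168  1.738 -2.277  0.793] turn 1.0412 22.4 0.0338
```

Call:
carry_out(motion=[[0,0,0.005,-0.05],[0,0,0,-0.08],[0,0,0,-0.08],[0,0,0,-0.08],[0,0,0,-0.08],[0,0,0,-0.05],[0,0,0,0],[0,0,0,0]])

```text
time_s: 18.92
position: [0.5566, -0.2593, 0.2492]
orientation: [3.141, -0.0, 0.837]
contact_force: [0.5, 2.9, -0.1]
opening: 0.0336
grip_force: 22.6
```

```bash
python3 s.py
```

```text
Tz [-0.055 -0.109 -0.06  -0.107] tau7 [0.107 0.086 0.079 0.077] mean [ 0.693 -0.019 -0.083  0.087  0.46   3.629  0.288  0.837] turn 1.0852 22.7 0.0338
```

Call:
carry_out(motion=[[0.006,-0.005,0,-0.05],[0,0,0,-0.08],[0,0,0,-0.08],[0,0,0,-0.08],[0,0,0,-0.05],[0,0,0,0],[0,0,0,0],[0,0,0,0]])

```text
time_s: 19.73
position: [0.5565, -0.2592, 0.2491]
orientation: [3.141, 0.0, 0.872]
contact_force: [0.2, 3.3, 0.6]
opening: 0.0335
grip_force: 22.5
```

```bash
python3 s.py
```

```text
Tz [-0.001 -0.027 -0.043 -0.007] tau7 [0.023 0.02  0.019 0.018] mean [ 0.422 -0.188 -0.02   0.02   1.007  2.176  0.573  0.872] turn 1.1206 22.5 0.034
```

Call:
carry_out(motion=[[0,0,0,-0.05],[0,0,0,-0.08],[0,0,0,-0.08],[0,0,0,-0.08],[0,0,0,-0.08],[0,0,0,-0.05],[0,0,0,0],[0,0,0,0]])

```text
time_s: 20.55
position: [0.5566, -0.2592, 0.2491]
orientation: [3.141, -0.0, 0.916]
contact_force: [1.7, 1.4, 1.1]
opening: 0.0334
grip_force: 22.6
```

```bash
python3 s.py
```

```text
Tz [-0.014 -0.016 -0.016 -0.005] tau7 [0.049 0.027 0.021 0.019] mean [ 0.332 -0.242 -0.013  0.029  1.228  1.766  1.204  0.916] turn 1.1647 22.6 0.0336
```

Call:
carry_out(motion=[[0,0,0,-0.05],[0,0,0,-0.08],[0,0,0,-0.08],[0,0,0,-0.08],[0,0,0,-0.08],[0,0,0,-0.05],[0,0,0,0],[0,0,0,0]])

```text
time_s: 21.37
position: [0.5565, -0.2592, 0.2491]
orientation: [3.141, 0.0, 0.96]
contact_force: [1.2, 0.6, 1.5]
opening: 0.0337
grip_force: 22.7
```

```bash
python3 s.py
```

```text
Tz [-0.011  0.003 -0.017 -0.11 ] tau7 [0.048 0.027 0.02  0.018] mean [ 0.206 -0.292 -0.034  0.028  0.838  1.175  2.045  0.96 ] turn 1.2086 22.7 0.0337
```

Call:
carry_out(motion=[[0,0,0,-0.05],[0,0,0,-0.08],[0,0,0,-0.08],[0,0,0,-0.08],[0,0,0,-0.08],[0,0,0,-0.05],[0,0,0,0],[0,0,0,0]])

```text
time_s: 22.18
position: [0.5565, -0.2592, 0.2491]
orientation: [3.141, -0.0, 1.004]
contact_force: [1.8, -0.1, 2.7]
opening: 0.0337
grip_force: 23.1
```

```bash
python3 s.py
```

```text
Tz [-0.139 -0.098 -0.155 -0.149] tau7 [0.171 0.15  0.145 0.144] mean [ 0.099 -0.336 -0.135  0.153  1.54   0.827  2.566  1.004] turn 1.2525 23.1 0.0334
```

Call:
carry_out(motion=[[0,0,0,-0.05],[0,0,0,-0.06],[0,0,0,-0.06],[0,0,0,-0.04],[0,0,0,0],[0,0,0,0],[0,0,0,0],[0,0,0,0]])

```text
time_s: 23.0
position: [0.5565, -0.2592, 0.2491]
orientation: [3.141, 0.0, 1.026]
contact_force: [1.6, -0.0, 3.4]
opening: 0.0332
grip_force: 23.7
```

```bash
python3 s.py
```

```text
Tz [-0.27  -0.25  -0.283 -0.307] tau7 [0.278 0.279 0.28  0.28 ] mean [ 0.008 -0.303 -0.277  0.279  1.19   0.038  3.507  1.026] turn 1.2745 23.8 0.0336
```

The stop is confirmed, with about 6.4 N m/rad of rise near 1.235 rad. I back off the overturn and start a small test lift.

Call:
carry_out(motion=[[0,0,0,0.1],[0,0,0,0.14],[0,0,0,0.12],[0,0,0,0.02],[0,0,-0.01,0],[0,0,-0.01,0],[0,0,-0.01,0],[0,0,0,0]])

```text
time_s: 23.82
position: [0.5557, -0.259, 0.2494]
orientation: [-3.139, 0.001, 0.986]
contact_force: [-0.1, 0.3, -3.2]
opening: 0.0335
grip_force: 22.2
```

```bash
python3 s.py
```

```text
Tz [-0.013 -0.019 -0.039  0.011] tau7 [0.012 0.012 0.012 0.014] mean [-0.035  0.063 -0.015  0.013 -0.336 -0.402 -2.935  0.986] turn 1.2348 22.2 0.0335
```

Call:
carry_out(motion=[[0,0,-0.01,0],[0,0,-0.01,0],[0,0,-0.01,0],[0,0,-0.01,0],[0,0,-0.01,0],[0,0,-0.01,0],[0,0,-0.01,0],[0,0,0,0]])

```text
time_s: 24.63
position: [0.5565, -0.2592, 0.2532]
orientation: [3.141, 0.0, 0.986]
contact_force: [0.1, -1.3, -3.6]
opening: 0.0335
grip_force: 22.2
```

```bash
python3 s.py
```

```text
Tz [ 0.027 -0.052 -0.057 -0.043] tau7 [0.033 0.033 0.032 0.032] mean [-0.189  0.147 -0.031  0.033  0.009 -0.717 -3.067  0.986] turn 1.2347 22.2 0.0338
```

Call:
carry_out(motion=[[0,0,-0.1,0],[0,0,-0.2,0],[0,0,-0.3,0],[0,0,-0.4,0],[0,0,-0.5,0],[0,0,-0.5,0],[0,0,-0.4,0],[0,0,-0.2,0]])

```text
time_s: 25.45
position: [0.5574, -0.2589, 0.3611]
orientation: [3.137, -0.001, 0.986]
contact_force: [0.0, -0.6, -2.3]
opening: 0.0339
grip_force: 22.3
```

```bash
python3 - <<'E'
from h import *
s=arm.sense(); print(s["position"],s["orientation"],s["contact_force"],s["wrist_torque"])
ti=arm.get_image("top")[:,:,::-1]; cv2.imwrite("pics/top1.png",ti)
a=ti[160:290,150:410]
cv2.imwrite("pics/top1c.png",cv2.resize(a,(780,390),interpolation=cv2.INTER_CUBIC))
# tray by colour, cup by white within
hsv=cv2.cvtColor(ti,cv2.COLOR_BGR2HSV)
m=cv2.inRange(hsv,(8,70,70),(25,255,255)); m[:170]=0;m[280:]=0;m[:,:150]=0;m[:,270:]=0
cn=np.vstack(cv2.findContours(m,0,1)[0]); c=cam("top")
H=cv2.convexHull(cn)
P=np.array([ray(c,p,.022)[:2] for p in H[:,0]],np.float32); print("tray",cv2.minEnclosingCircle(P), cv2.fitEllipse(P))
w=cv2.inRange(hsv,(0,0,130),(179,60,255)); w[:,:180]=0;w[:,225:]=0;w[:175]=0;w[212:]=0
k=max(cv2.findContours(w,0,1)[0],key=cv2.contourArea); print("cup px",cv2.minEnclosingCircle(k), cv2.boundingRect(k))
E
```

```text
[ 0.55742126 -0.2589252   0.36106015] [ 3.13679725e+00 -1.21426955e-03  9.86484944e-01] [ 0.02101285 -0.6176872  -2.29614745] [-0.00794759 -0.08319172 -0.00530597]
tray ((0.5024345517158508, 0.17897753417491913), 0.13007794320583344) ((0.5022186636924744, 0.17944584786891937), (0.25743943452835083, 0.2590774893760681), 104.1068344116211)
cup px ((199.68692016601562, 191.85513305664062), 11.464274406433105) (189, 181, 23, 23)
```

View pics/top1c.png

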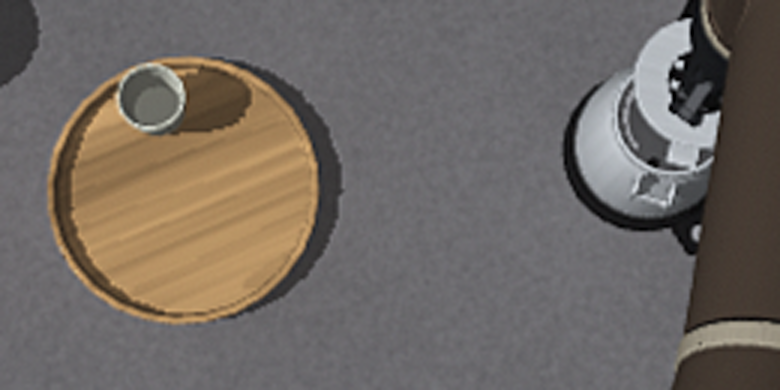

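The lid is out of the neck, hanging above the kettle (upper right of the crop). The tray is empty except for the cup at crop (152,98), so I carry the lid to the side of the tray away from the cup, target about (0.460, 0.163).

Call:
carry_out(motion=[[0.2,-0.21,0,0],[0.4,-0.42,0,0],[0.55,-0.58,0,0],[0.6,-0.63,0,0],[0.6,-0.63,0,0],[0.6,-0.63,0,0],[0.6,-0.63,0,0],[0.6,-0.63,0,0]])

```text
time_s: 26.17
position: [0.501, -0.0221, 0.3559]
orientation: [-3.14, 0.001, 0.987]
contact_force: [1.1, 0.2, -2.9]
opening: 0.0338
grip_force: 22.5
```

Call:
carry_out(motion=[[0.6,-0.63,0,0],[0.6,-0.63,0,0],[0.6,-0.63,0,0],[0.55,-0.58,0,0],[0.4,-0.42,0,0],[0.3,-0.32,0,0],[0.2,-0.21,0,0],[0.05,-0.05,0,0]])

```text
time_s: 26.83
position: [0.4578, 0.1651, 0.3562]
orientation: [-3.14, 0.001, 0.99]
contact_force: [0.2, 0.8, -3.0]
opening: 0.0337
grip_force: 22.5
```

```bash
python3 s.py; python3 - <<'E'
from h import *
s=arm.sense(); print(s["position"],s["orientation"])
E
```

```text
Tz [-0.042 -0.023 -0.023  0.021] tau7 [-0.296 -0.157 -0.209 -0.085] mean [-0.004 -0.009 -0.017 -0.187  0.179 -0.121 -2.675  0.989] turn 1.2351 22.5 0.0334
[0.45936564 0.16179591 0.35637516] [-3.14113028e+00  1.26577255e-03  9.86375172e-01]
```

Call:
carry_out(motion=[[0,0,0.3,0],[0,0,0.8,0],[0,0,0.9,0],[0,0,0.9,0],[0,0,0.9,0],[0,0,0.8,0],[0,0,0.6,0],[0,0,0.2,0]])

```text
time_s: 27.65
position: [0.4582, 0.16, 0.1374]
orientation: [-3.138, 0.005, 0.984]
contact_force: [-0.2, 0.3, -2.7]
opening: 0.0337
grip_force: 22.8
```

Call:
carry_out(motion=[[0,0,0.05,0],[0,0,0.05,0],[0,0,0.02,0],[0,0,0,0],[0,0,0,0],[0,0,0,0],[0,0,0,0],[0,0,0,0]])

```text
time_s: 28.32
position: [0.46, 0.1622, 0.1367]
orientation: [3.141, -0.0, 0.986]
contact_force: [0.7, -0.3, -2.2]
opening: 0.0341
grip_force: 22.8
```

```bash
python3 s.py; python3 - <<'E'
from h import *
im=arm.get_image("side")[:,:,::-1]; cv2.imwrite("pics/s2c.png",cv2.resize(im[190:340,170:370],(800,600),interpolation=cv2.INTER_CUBIC))
E
```

```text
Tz [ 0.025  0.031  0.005 -0.028] tau7 [ 0.001  0.001 -0.    -0.   ] mean [-0.004  0.017  0.008  0.     0.315 -0.194 -2.857  0.986] turn 1.2348 22.8 0.0334
```

View pics/s2c.png

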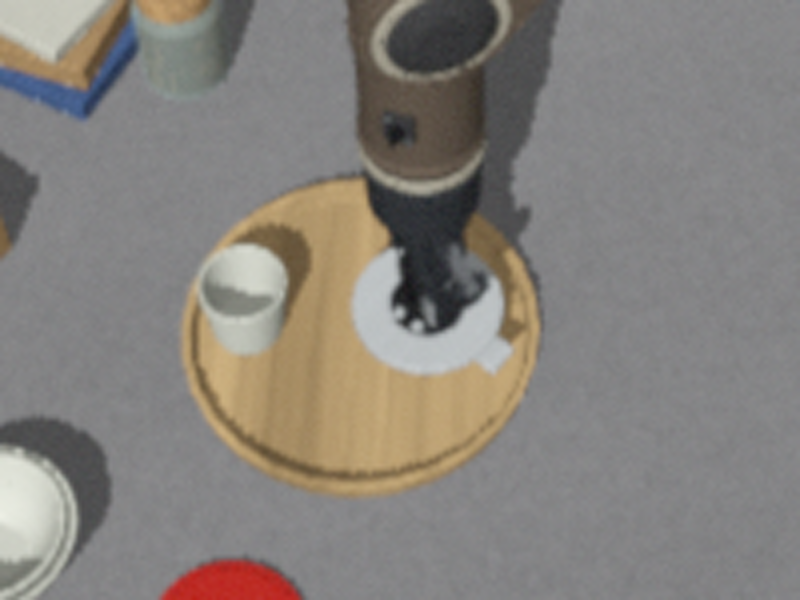

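The lid, at crop (430,310), hangs level over the tray well clear of the cup at (243,300). I lower it by feel.

Call:
carry_out(motion=[[0,0,0.05,0],[0,0,0.06,0],[0,0,0.06,0],[0,0,0.05,0],[0,0,0.03,0],[0,0,0.02,0],[0,0,0,0],[0,0,0,0]])

```text
time_s: 29.18
position: [0.4598, 0.1623, 0.1254]
orientation: [-3.142, 0.0, 0.986]
contact_force: [-0.3, 0.3, -2.7]
opening: 0.0339
grip_force: 22.8
```

Call:
carry_out(motion=[[0,0,0.01,0],[0,0,0.01,0],[0,0,0.01,0],[0,0,0.01,0],[0,0,0,0],[0,0,0,0],[0,0,0,0],[0,0,0,0]])

```text
time_s: 29.85
position: [0.4598, 0.1622, 0.1239]
orientation: [3.142, -0.0, 0.986]
contact_force: [0.3, 0.8, -2.3]
opening: 0.0334
grip_force: 22.8
```

Call:
carry_out(motion=[[0,0,0.01,0],[0,0,0.01,0],[0,0,0.01,0],[0,0,0,0],[0,0,0,0],[0,0,0,0],[0,0,0,0],[0,0,0,0]])

```text
time_s: 30.52
position: [0.4598, 0.1623, 0.123]
orientation: [3.141, -0.0, 0.986]
contact_force: [-3.4, -1.7, 6.4]
opening: 0.0337
grip_force: 23.6
```

Touchdown is felt (Fz from -2.3 to +6.4 N), so I open in steps.

Call:
carry_out(motion=[[0,0,-0.005,0],[0,0,0,0],[0,0,0,0],[0,0,0,0],[0,0,0,0],[0,0,0,0],[0,0,0,0],[0,0,0,0]], gripper=0.45)

```text
time_s: 31.18
position: [0.4598, 0.1622, 0.1228]
orientation: [-3.142, 0.0, 0.986]
contact_force: [-0.8, -0.5, -2.1]
opening: 0.0383
grip_force: 11.3
```

Call:
carry_out(motion=[[0,0,0,0],[0,0,0,0],[0,0,0,0],[0,0,0,0],[0,0,0,0],[0,0,0,0],[0,0,0,0],[0,0,0,0]], gripper=0.7)

```text
time_s: 31.85
position: [0.4598, 0.1623, 0.1229]
orientation: [3.141, -0.0, 0.986]
contact_force: [0.4, 0.8, -0.5]
opening: 0.0597
grip_force: 0.0
```

Call:
carry_out(motion=[[0,0,-0.1,0],[0,0,-0.3,0],[0,0,-0.5,0],[0,0,-0.7,0],[0,0,-0.8,0],[0,0,-0.8,0],[0,0,-0.6,0],[0,0,-0.3,0]])

```text
time_s: 32.52
position: [0.4604, 0.1631, 0.2913]
orientation: [3.138, -0.004, 0.987]
contact_force: [-0.5, 1.1, -0.8]
opening: 0.0597
grip_force: 0.0
```

```bash
python3 s.py; python3 - <<'E'
from h import *
s=arm.sense(); c=cam("wrist"); im=arm.get_image("wrist")[:,:,::-1]; sd=arm.get_image("side")[:,:,::-1]
cv2.imwrite("pics/end.png",np.hstack([cv2.resize(im,(420,315)),cv2.resize(sd[190:340,170:370],(380,285))[:285]if 0 else cv2.resize(sd[190:340,170:370],(380,315))]))
E
```

```text
Tz [-0.021 -0.039  0.008  0.017] tau7 [ 0.036 -0.047  0.227  0.11 ] mean [ 0.    -0.012 -0.009  0.081  0.049  0.74   0.12   0.986] turn 1.2347 0.0 0.0596
```

View pics/end.png

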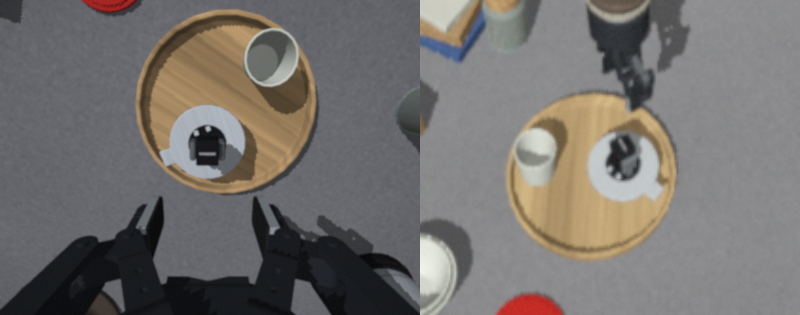

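The lid stands flat, knob up, on the tray floor at about wrist-view (207,142). It is clear of the upright cup at (270,58), and the gripper is free above it. I hand it in.

```bash
python3 -c "
from bench import arm
print(arm.sign_off())"
```

```text
the job is handed in; nothing more can be done
None
```

I unlocked the kettle lid, lifted it out and set it down flat, knob up, on the tray floor clear of the cup, then handed the job in at about 33 s; the sign-off returned no verdict.

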